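# Push the grease gun onto the due bearing's nipple and hold it

### The arm

A 6-joint arm with a two-finger parallel gripper is mounted at the origin on a cart in front of the work surface, level with it; the furniture and walls round the work are solid. World frame = base frame: x ahead of the robot, y to its left, z up, the work surface at z = 0. Lengths are in mm, angles in rad, forces in N, time in s.
With the tool pointing down it reaches from about 325 to 775 mm from the base axis. Payload 5.5 kg.
Tool frame: the origin (TCP) lies at the very end of the fingers, on their centre line; the grasp point (between the pads) lies 19 mm behind it (manip.grasp_offset is the distance from the TCP to the grasp point, in mm); z points along the fingers, y is the line along which they close (so a half turn about z gives the same grasp; the last joint's range is limited). The gripper opens to 88 mm and grips with 3 to 60 N. Pads are 20 mm wide; open, the fingers measure 115 mm over their backs; the gripper's body (75 mm by 178 mm) begins 61 mm behind the grasp point.
Start: joints at [1.08, 0.091, 1.231, -0, 1.82, -0.057], TCP at [252.199, 544.437, 192.531] pointing down, gripper open.
Joint ranges: [-2.87, 2.87], [-0.86, 2.18], [0.17, 2.46], [-1.51, 4.65], [0.06, 2.69], [-2.65, 2.65]. Speed limits (rad/s): [2.57, 2.57, 3.01, 3.14, 3.14, 3.14].

### API

Orientations are given as a unit quaternion [x, y, z, w].
In Python, from station import manip gives the robot as it stands.
- The arm moves only by the tool play_rows, never from a script. Its argument "increments" is a list of rows, each an object with "grip": the finger opening in mm, from 0 to 87.8; "translation": the shift along the tool's x, y, z each as a share of 2 cm, from -1 to 1, a list of three; "twist": the turn, a rotation vector about the tool's x, y, z each as a share of 10 degrees, from -1 to 1, a list of three. In form: [{"grip": grip, "translation": [tx, ty, tz], "twist": [wx, wy, wz]}, ...]. A call has 1 to 12 rows; each row shifts and turns the commanded pose from where the row before left it, along the tool's axes as they then stand; what a row does not reach is not made up. A row lasts 1/8 s, in which the tool goes at most 62.5 mm and 10.7 degrees, less where a joint would pass 70% of its speed; a pose out of reach is approached as far as the arm can. A call with a number of a shift or a turn outside -1 to 1 is refused whole. A call with a gripper value outside its range is refused whole. The fingers move at their own pace and stop on an object; "newtons" is the grip in N (left out, the last holds). Time passes only in rows, so rows that do not move let the fingers close. It gives the time, the measured TCP pose, the force, the opening and the grip force at its end, in the units of the state.
- manip.sense(): the state, without advancing time (a new reading comes with each control period).
- manip.snapshot(name): name is "side" or "top"; returns (picture, depth): 400x640x3 uint8, red, green, blue; 400x640 float32, mm along the optical axis (not along the pixel's ray), 0 where there is no reading.
- manip.camera_info(name): a dict with "fx", "fy", "cx", "cy" (pixels), "cam_to_world" (4x4, takes a point from camera to world coordinates). Camera axes: x right, y down, z forward; pixel columns grow to the right and rows downward; lengths in mm; the calibration is good to about 2 mm. A picture is of the moment at which its call begins. camera_info takes no time and is no camera call.
- manip.close_job(): hands the job in; it is judged then, once.
The state is a dict: "time": time; "joint_pos": joint angles; "qd": joint speeds; "joint_efforts": joint torques, N m; "ee_pos": TCP position; "tool_rot": TCP orientation; "ft_force": force on the tool from outside, world axes, zero at the start; "torque": the same for the moment, N m; "width": opening from 0.0 (shut) to 1.0 (fully open); "finger_force": force on a finger pad.
Only numpy, scipy, OpenCV 4.12 (cv2) and the standard library are available. Lean on these libraries where they do the work, as an engineer would, in place of code of your own. Each camera call takes 0.05 s, during which the arm holds its last target. There are 200 camera calls.

### The job

Take the small grease gun from its parking stub and press it squarely along the tilted nipple of the bearing with the red tag until it snaps on, then push it fully home against the spring. Finish still gripping the gun and holding it pressed home; do not let it spring back. Leave the nipple of the green-tagged bearing untouched, and do not disturb the bottle, the vial or the screw cap.

Things in the scene. Friction and masses are not known exactly. Their poses are not given: they have to be found in the camera images.
- gun: Small push-type grease gun, loose, about 0.22 kg, 98 mm long, round: steel coupler 30 mm diameter (0 to 30 mm), aluminium barrel 26 mm diameter (34 to 86 mm), orange end cap 30 mm diameter (86 to 98 mm). Origin: centre of the coupler's open mouth; z runs along the gun to the orange cap. Starts upright, mouth down, on its parking stub, mouth 6 mm above the bench.
- stub: Fixed aluminium disc 68 mm diameter, 5 mm thick, with three small 1 mm pads on which the gun's mouth stands and a black post 12 mm diameter rising to 24 mm above the bench, which enters the parked gun's bore. Origin: centre of its underside.
- tag_red: Red disc, 36 mm diameter, 4 mm thick, fixed on top of one of the two bearings, 27 mm behind its origin: that bearing is due for grease. Origin: centre of its underside.
- tag_green: Green disc, same size, on top of the other bearing: that one is done.
- bottle: Bystander: white wide-neck bottle, 61 mm diameter, 86 mm high, loose; origin centre of underside.
- screw_cap: Bystander: blue tube screw cap lying on the bench, 34 mm diameter, 14 mm high, loose; origin centre of underside.
- vial: Bystander: amber vial with white cap, 21 mm diameter, 47 mm high, loose; origin centre of underside.
- bearing_a: One of two identical blue bearing housings, bolted down, foot 104 x 76 mm, 62 mm high; a 20 mm steel shaft sticks out at both sides (88 mm over all). Origin: on the bench, near the middle of the foot; x points to its back, z up. The front (-x) slopes and carries the grease nipple; the flat top at the back carries a round tag.
- nipple_a: Brass grease nipple of bearing_a. Origin: where it leaves the sloping face, 22 mm in front of (-x) and 48 mm above the bearing's origin. z points outward along the nipple, tilted 25 degrees from vertical towards the bearing's front; y is level. Hexagon foot 23 mm wide from 0 to 4 mm (hard stop for the gun's mouth), stem 14 mm diameter to 28 mm, its end tapered to 7 mm.
- valve_tip_a (a point): Tip of the spring valve pin (6 mm diameter) that stands out of the end of nipple_a; 37 mm from the nipple's origin along its axis when untouched.
- valve_a (a joint): How far the valve pin of nipple_a is pushed in, m: 0 untouched, range 0 to 0.009. Spring 1.5 N per mm on 2 N preload. About 14 N at 8 mm, where the gun is fully home.
- bearing_b: One of two identical blue bearing housings, bolted down, foot 104 x 76 mm, 62 mm high; a 20 mm steel shaft sticks out at both sides (88 mm over all). Origin: on the bench, near the middle of the foot; x points to its back, z up. The front (-x) slopes and carries the grease nipple; the flat top at the back carries a round tag.
- nipple_b: Brass grease nipple of bearing_b. Origin: where it leaves the sloping face, 22 mm in front of (-x) and 48 mm above the bearing's origin. z points outward along the nipple, tilted 25 degrees from vertical towards the bearing's front; y is level. Hexagon foot 23 mm wide from 0 to 4 mm (hard stop for the gun's mouth), stem 14 mm diameter to 28 mm, its end tapered to 7 mm.
- valve_tip_b (a point): Tip of the spring valve pin (6 mm diameter) that stands out of the end of nipple_b; 37 mm from the nipple's origin along its axis when untouched.
- valve_b (a joint): How far the valve pin of nipple_b is pushed in, m: 0 untouched, range 0 to 0.009. Spring 1.5 N per mm on 2 N preload. About 14 N at 8 mm, where the gun is fully home.
- gun_grip (a point): Middle of the gun's aluminium barrel (26 mm diameter), on its axis, 60 mm from the mouth: grip here.
- gun_bore (a point): End wall of the gun's bore, 25 mm in from the mouth. The hole is 20 mm wide for 2 mm, then 17 mm wide (the snap lip) from 2 to 5 mm, then 21 mm. On a nipple the end wall meets the valve pin when the mouth is 12 mm from the nipple's origin; fully home is the mouth on the hexagon, 4 mm from it, pin pushed in 8 mm.
- snap_a (a point): On the axis of nipple_a, 18 mm from its origin, level with three sprung balls that stand 3 mm out of the stem. The gun's lip meets them with the mouth about 19 mm from the nipple's origin, needs 5 to 10 N at 17 mm, then is drawn in and has snapped at 12 mm. Let go, the valve spring pushes the gun back to there; the balls alone do not hold it home.
- snap_b (a point): On the axis of nipple_b, 18 mm from its origin, level with three sprung balls that stand 3 mm out of the stem. The gun's lip meets them with the mouth about 19 mm from the nipple's origin, needs 5 to 10 N at 17 mm, then is drawn in and has snapped at 12 mm. Let go, the valve spring pushes the gun back to there; the balls alone do not hold it home.

How it is judged (in metres and radians):
On the way, in this order (a step that is already met when the one before it is completed fails the run):
1. the gun is gripped and lifted clear of its stub (height (world z) of gun above 0.05 m and contact force between the fingers and gun above 2 N), for 0.2 s.
2. the gun has snapped onto the nipple of the red-tagged bearing and is pressed home against the valve spring (((horizontal distance between tag_red and bearing_a below 0.06 m and value of joint valve_a above 0.0055 m and distance between gun and nipple_a below 0.009 m and angle between the z axis of gun and the z axis of nipple_a, either way round below 0.1 rad and contact force between gun and bearing_a above 5 N) or (horizontal distance between tag_red and bearing_b below 0.06 m and value of joint valve_b above 0.0055 m and distance between gun and nipple_b below 0.009 m and angle between the z axis of gun and the z axis of nipple_b, either way round below 0.1 rad and contact force between gun and bearing_b above 5 N))), for 0.5 s.
At the end, for the whole second after the job is handed in: Gun gripped (3 N) and still on the red-tagged bearing's nipple: mouth within 9 mm of the nipple's origin, axes within 0.1 rad, valve pin in over 5.5 mm (home is 8), pressing over 5 N; bottle, vial, screw cap moved under 20 mm (((horizontal distance between tag_red and bearing_a below 0.06 m and value of joint valve_a above 0.0055 m and distance between gun and nipple_a below 0.009 m and angle between the z axis of gun and the z axis of nipple_a, either way round below 0.1 rad and contact force between gun and bearing_a above 5 N) or (horizontal distance between tag_red and bearing_b below 0.06 m and value of joint valve_b above 0.0055 m and distance between gun and nipple_b below 0.009 m and angle between the z axis of gun and the z axis of nipple_b, either way round below 0.1 rad and contact force between gun and bearing_b above 5 N)) and contact force between the fingers and gun above 3 N and linear speed of gun below 0.02 m/s and distance of each of bottle, screw_cap, vial from where it was at the start of the episode below 0.02 m); the arm keeps its last pose, push and grip.
It fails at once if the nipple of the green-tagged bearing was touched ((horizontal distance between tag_red and bearing_a below 0.06 m and contact force between anything else and nipple_b above 1 N) or (horizontal distance between tag_red and bearing_b below 0.06 m and contact force between anything else and nipple_a above 1 N)).
It fails at once if the bottle, vial or screw cap was moved more than 20 mm, or the bottle or vial tipped (distance of any of bottle, screw_cap, vial from where it was at the start of the episode above 0.02 m or angle between any of bottle, vial's own z axis and vertical above 0.5 rad).
It also fails if it takes over 38 s, if anything falls off the work surface, if the arm or the gripper's body presses on something with over 40 N, if the wrist force passes 120 N, or if a joint passes its speed limit or range.

## Working session

There is one attempt and no reset: what is moved stays moved. The work goes in short steps, Python scripts to look and compute and a tool call to move; the robot and the scene stay as the last step left them, time stands still between calls to the robot, and variables do not carry over. Pictures are saved under pics/ and viewed, at most 10 in all, crops included, and the job is handed in when it is done.

Besides the shell and the picture viewer there is one more tool, called after "Call:" as a command line: name --argument value ..., lists and objects as JSON in quotes. play_rows: Moves the arm, as the interface text tells. Shift numbers are shares of 2 cm and turn numbers shares of 10 degrees, none past 1 either way. Its arguments: {"type":"object","properties":{"increments":{"type":"array"},"newtons":{"type":"number"}},"required":["increments"]}

```bash
mkdir -p pics; cat > h.py <<'E'
import numpy as np, cv2
from station import manip
def snap(n):
    im,d=manip.snapshot(n); return im,d,manip.camera_info(n)
def cloud(d,c):
    v,u=np.mgrid[:d.shape[0],:d.shape[1]]
    p=np.stack([(u-c['cx'])/c['fx']*d,(v-c['cy'])/c['fy']*d,d,np.ones_like(d)],-1)
    return (p@np.array(c['cam_to_world']).T)[...,:3]
E
python3 - <<'E'
from h import *
for n in('top','side'):
    im,d,c=snap(n); cv2.imwrite(f'pics/{n}0.png',im[...,::-1]); np.savez(f'{n}0.npz',im=im,P=cloud(d,c),d=d)
    print(n,c['fx'],c['cx'],c['cy'],np.round(c['cam_to_world'],3).tolist())
print(manip.sense(), manip.grasp_offset)
E
```

```text
top 479.5384194725004 317.0935818207393 193.0677720041194 [[-0.027, -0.998, 0.055, 427.387], [-1.0, 0.027, 0.012, 53.568], [-0.014, -0.054, -0.998, 1407.189], [0.0, 0.0, 0.0, 1.0]]
side 430.5325423649753 316.9562436621234 196.93620457559626 [[-1.0, -0.01, -0.016, 520.85], [0.01, 0.456, -0.89, 903.138], [0.016, -0.89, -0.456, 519.604], [0.0, 0.0, 0.0, 1.0]]
{'time': 0.1, 'joint_pos': array([ 1.08032095e+00,  9.17819187e-02,  1.23175671e+00, -5.51017676e-06,
        1.81979435e+00, -5.66727562e-02]), 'qd': array([ 0.00105061, -0.00060983, -0.00417162,  0.00030048, -0.00184259,
        0.00074625]), 'joint_efforts': array([ 3.02694578e-03, -4.47859454e+01, -4.07568741e+01,  7.01530091e-02,
        2.83605972e-02, -1.42991203e-04]), 'ee_pos': array([252.03428416, 544.15085978, 191.52592494]), 'tool_rot': array([ 2.15205157e-01,  9.76568473e-01, -8.38526313e-04, -2.32524822e-04]), 'ft_force': array([0.65537826, 1.05799055, 0.92400574]), 'torque': array([0.01143919, 0.00034908, 0.00934141]), 'finger_force': 0.0, 'width': 0.9940899784545612} 18.700000000000003
```

View pics/top0.png

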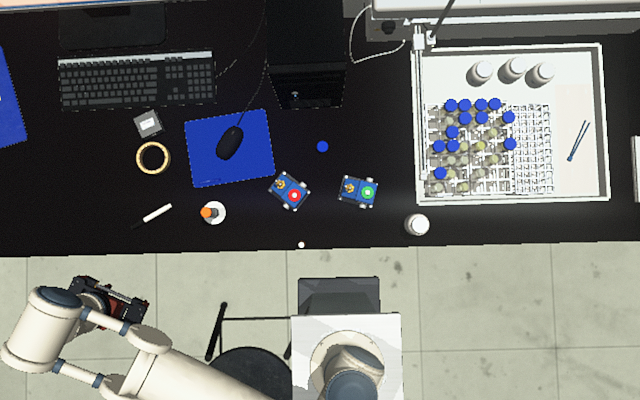

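View pics/side0.png

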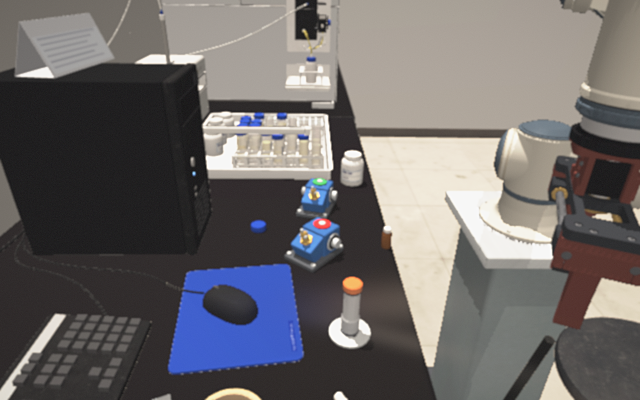

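The top view shows the red tag at (293,196), its nipple near (281,185), the green tag at (368,192), the gun cap at (207,212) on the stub at (213,212), the vial at (301,245), the bottle at (417,224) and the screw cap at (322,146). The side view shows the red tag at (322,224), the nipple near (308,228) and the gun at (352,305).

```bash
cat >> h.py <<'E'
def ray(c,u,v):
    T=np.array(c['cam_to_world']); r=T[:3,:3]@[(u-c['cx'])/c['fx'],(v-c['cy'])/c['fy'],1]
    return T[:3,3],r/np.linalg.norm(r)
def plane(c,u,v,z):
    o,r=ray(c,u,v); return o+r*(z-o[2])/r[2]
def tri(a,b):
    A=np.zeros((3,3));B=np.zeros(3);
    for o,r in(a,b):
        M=np.eye(3)-np.outer(r,r);A+=M;B+=M@o
    x=np.linalg.solve(A,B); return x,[round(float(np.linalg.norm((np.eye(3)-np.outer(r,r))@(x-o))),2) for o,r in(a,b)]
def blob(im,lo,hi,box):
    h=cv2.cvtColor(im,cv2.COLOR_RGB2HSV); m=cv2.inRange(h,lo,hi); k=np.zeros_like(m); x0,y0,x1,y1=box; k[y0:y1,x0:x1]=m[y0:y1,x0:x1]
    n,_,s,ce=cv2.connectedComponentsWithStats(k); 
    if n<2: return None
    i=1+np.argmax(s[1:,4]); return ce[i],s[i]
E
python3 - <<'E'
from h import *
C={n:manip.camera_info(n) for n in('top','side')}
D={n:np.load(f'{n}0.npz') for n in C}
spec={'red':((0,150,100),(4,255,255),{'top':(270,170,312,215),'side':(305,210,345,240)},68),
'orange':((6,150,100),(18,255,255),{'top':(190,195,235,230),'side':(335,270,370,300)},None),
'green':((45,100,60),(85,255,255),{'top':(340,170,390,215),'side':(300,170,340,200)},66),
'brass':((15,70,60),(32,255,255),{'top':(268,170,300,205),'side':(290,210,325,250)},None)}
for k,(lo,hi,bx,z) in spec.items():
    R=[]
    for n in C:
        b=blob(D[n]['im'],lo,hi,bx[n]); print(k,n,b and (b[0].round(2),b[1]))
        if b:
            u,v=b[0]; R.append(ray(C[n],u,v)); print('   depth',D[n]['P'][int(round(v)),int(round(u))].round(1), z and plane(C[n],u,v,z).round(1))
    if len(R)==2: print('  tri',tri(*R))
a=cv2.resize(D['top']['im'][165:235,190:310],(780,455),interpolation=cv2.INTER_CUBIC)
cv2.imwrite('pics/a.png',a[...,::-1])
b=cv2.resize(D['side']['im'][205:355,285:385],(400,600),interpolation=cv2.INTER_CUBIC)
b2=cv2.resize(D['side']['im'][205:275,285:345],(360,420),interpolation=cv2.INTER_CUBIC)
b=np.hstack([b,np.vstack([b2,np.zeros((180,360,3),np.uint8)])])
cv2.imwrite('pics/b.png',b[...,::-1])
E
```

```text
red top (array([294.05, 195.01]), array([289, 190,  11,  11,  76], dtype=int32))
   depth [497.2 134.9  67.3] [497.1 134.7  68. ]
red side (array([322.8 , 223.64]), array([315, 219,  15,   9,  64], dtype=int32))
   depth [493.5 143.8  68.6] [493.9 141.4  68. ]
  tri (array([495.47418356, 134.99833049,  64.33582714]), [1.83, 1.83])
orange top (array([205.43, 212.  ]), array([200, 207,  12,  11,  98], dtype=int32))
   depth [455.5 376.3 104.1] None
orange side (array([352.48, 285.33]), array([342, 276,  21,  18, 185], dtype=int32))
   depth [456.  385.4 105.5] None
  tri (array([454.86139892, 376.73237696,  98.0249834 ]), [0.76, 0.76])
green top (array([367.03, 192.3 ]), array([361, 186,  13,  13, 106], dtype=int32))
   depth [500.  -69.4  67.7] [499.3 -69.6  66. ]
green side (array([319.19, 182.02]), array([313, 179,  14,   7,  52], dtype=int32))
   depth [498.8 -60.8  67.4] [498.2 -63.7  66. ]
  tri (array([498.74800589, -69.84310051,  63.19474103]), [0.65, 0.65])
brass top (array([280.23, 184.13]), array([276, 180,   9,   9,  47], dtype=int32))
   depth [528.7 172.9  73.3] None
brass side (array([305.4 , 238.17]), array([301, 231,  11,  14, 103], dtype=int32))
   depth [529.7 187.6  62.3] None
  tri (array([529.45236623, 174.00492912,  53.24167371]), [0.37, 0.37])
```

View pics/a.png

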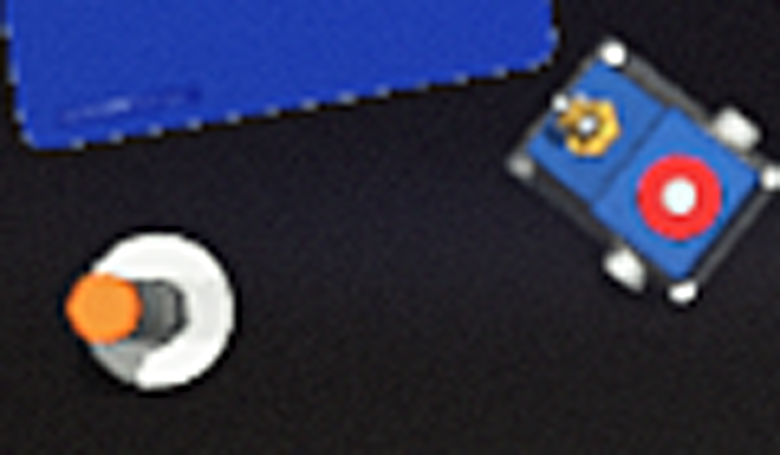

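View pics/b.png

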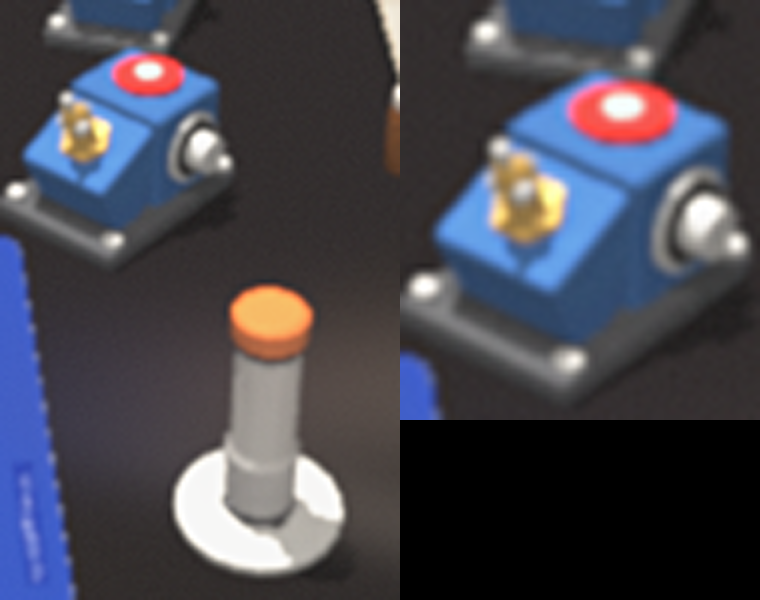

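The enlarged top view shows the nipple tip at crop (562,103), i.e. full image (276.0,180.4), and the hexagon at about (280.3,183.9). In the enlarged side view the tip is at about (301.2,229.5), and the gun stands upright on the stub.

```bash
cat >> h.py <<'E'
from scipy.spatial.transform import Rotation as R
np.set_printoptions(suppress=True,precision=3)
def go(p,q=None):
    s=manip.sense(); r=R.from_quat(s['tool_rot']); print('t',s['time'],'tcp',s['ee_pos'],'F',s['ft_force'],'ff',s['finger_force'],'w',s['width']*88)
    t=r.inv().apply(np.array(p)-s['ee_pos'])/20; print('shift units',t,'norm rows',abs(t).max())
    if q is not None: print('twist units',np.degrees((r.inv()*q).as_rotvec())/10)
E
python3 - <<'E'
from h import *
from scipy.optimize import least_squares
C={n:manip.camera_info(n) for n in('top','side')}
D={n:np.load(f'{n}0.npz') for n in C}
s,c=np.sin(np.radians(25)),np.cos(np.radians(25))
ct,cs=C['top'],C['side']
tip=(276.0,180.4);
print('tip tri',tri(ray(ct,*tip),ray(cs,301.2,229.5)))
a=plane(ct,294.05,195.01,66);b=plane(ct,*tip,48+37*c)
print('top tag',a,'tip',b,'dist',np.linalg.norm((a-b)[:2]),'yaw of front',np.degrees(np.arctan2(*(b-a)[1::-1])))
a2=plane(cs,322.4,223.3,66);b2=plane(cs,301.2,229.5,48+37*c); print('side',a2,b2,np.degrees(np.arctan2(*(b2-a2)[1::-1])))
# hexagon centre at 3 mm along axis
for n,uv in(('top',(280.3,183.9)),): print('hex',plane(C[n],*uv,51))
# bearing blue top rectangle orientation
h=cv2.cvtColor(D['top']['im'],cv2.COLOR_RGB2HSV);m=cv2.inRange(h,(100,120,60),(120,255,255));k=np.zeros_like(m);k[172:215,268:312]=m[172:215,268:312]
r=cv2.minAreaRect(cv2.findNonZero(k));print('rect',r); bx=cv2.boxPoints(r); print(np.array([plane(ct,*q,45)[:2] for q in bx]))
print('cap top-plane',plane(ct,205.43,212,103), 'side',plane(cs,352.48,285.33-2,104))
m=cv2.inRange(h,(0,0,150),(180,60,255));k=np.zeros_like(m);k[195:230,196:230]=m[195:230,196:230]
pts=cv2.findNonZero(k); 
(cx,cy),rr=cv2.minEnclosingCircle(pts);print('stub',cx,cy,rr,plane(ct,cx,cy,5))
for n in C:
    P=D[n]['P'];q=P[(P[...,2]>130)&(P[...,0]>480)&(D[n]['d']>0)&(abs(P[...,1]-150)<350)];print(n,'tall min x',q[:,0].min() if len(q) else None, np.percentile(q,1,axis=0) if len(q) else None)
go([455,377,130])
E
```

```text
tip tri (array([537.917, 183.256,  79.134]), [0.66, 0.66])
top tag [497.228 134.793  66.   ] tip [538.382 183.009  81.533] dist 63.391180158965476 yaw of front 49.518337075414905
side [494.542 136.708  66.   ] [537.165 187.283  81.533] 49.87651028515489
hex [530.639 173.992  51.   ]
rect ((283.8049011230469, 186.74391174316406), (43.10396194458008, 21.39580535888672), 38.65980529785156)
[[539.15  231.514]
 [585.965 192.305]
 [506.286  98.073]
 [459.78  137.267]]
cap top-plane [455.507 375.409 103.   ] side [454.655 379.496 104.   ]
stub 213.7446746826172 212.31915283203125 11.810522079467773 [456.032 375.164   5.   ]
top tall min x 528.7254175544523 [ 751.048 -195.593  138.52 ]
side tall min x 524.9905009132225 [ 751.272 -194.469  133.437]
t 0.1 tcp [252.034 544.151 191.526] F [0.655 1.058 0.924] ff 0.0 w 87.47991810400138
shift units [-12.721  -3.312   3.081] norm rows 12.721459860230654
```

Call:
play_rows --increments '[{"grip": 87, "translation": [-1, -0.28, 0.2], "twist": [0, 0, 0]}, {"grip": 87, "translation": [-1, -0.28, 0.2], "twist": [0, 0, 0]}, {"grip": 87, "translation": [-1, -0.28, 0.2], "twist": [0, 0, 0]}, {"grip": 87, "translation": [-1, -0.28, 0.2], "twist": [0, 0, 0]}, {"grip": 87, "translation": [-1, -0.28, 0.2], "twist": [0, 0, 0]}, {"grip": 87, "translation": [-1, -0.28, 0.2], "twist": [0, 0, 0]}, {"grip": 87, "translation": [-1, -0.28, 0.2], "twist": [0, 0, 0]}, {"grip": 87, "translation": [-1, -0.28, 0.2], "twist": [0, 0, 0]}, {"grip": 87, "translation": [-1, -0.28, 0.2], "twist": [0, 0, 0]}, {"grip": 87, "translation": [-1, -0.28, 0.2], "twist": [0, 0, 0]}, {"grip": 87, "translation": [-1, -0.28, 0.2], "twist": [0, 0, 0]}, {"grip": 87, "translation": [-1, -0.29, 0.2], "twist": [0, 0, 0]}]'

```text
time: 1.6
ee_pos: [442.7, 381.5, 144.2]
tool_rot: [0.215, 0.977, -0.0, -0.0]
ft_force: [-0.3, -0.2, 0.6]
width: 0.991
finger_force: 0.0
```

Call:
play_rows --increments '[{"grip": 87, "translation": [-0.8, 0, 0.3], "twist": [0, 0, 0]}, {"grip": 87, "translation": [0, 0, 0], "twist": [0, 0, 0]}, {"grip": 87, "translation": [0, 0, 0], "twist": [0, 0, 0]}]'

```text
time: 1.98
ee_pos: [455.9, 376.0, 138.5]
tool_rot: [0.215, 0.977, 0.0, -0.0]
ft_force: [-0.5, -0.1, 0.1]
width: 0.987
finger_force: 0.0
```

```bash
python3 -c "
from h import *
go([456,375.5,47],R.from_quat([.2152,.97657,0,0])); print(manip.sense()['joint_pos'])"
```

```text
t 1.975 tcp [455.932 375.983 138.505] F [-0.462 -0.125  0.065] ff 0.0 w 86.8588987288721
shift units [-0.015 -0.02   4.575] norm rows 4.5752414281894795
twist units [-0.    -0.003  0.002]
[ 0.632  0.063  1.356  0.     1.723 -0.505]
```

Call:
play_rows --increments '[{"grip": 87, "translation": [0, 0, 1], "twist": [0, 0, 0]}, {"grip": 87, "translation": [0, 0, 1], "twist": [0, 0, 0]}, {"grip": 87, "translation": [0, 0, 1], "twist": [0, 0, 0]}, {"grip": 87, "translation": [0, 0, 1], "twist": [0, 0, 0]}, {"grip": 87, "translation": [0, 0, 0.55], "twist": [0, 0, 0]}, {"grip": 60, "translation": [0, 0, 0], "twist": [0, 0, 0]}, {"grip": 40, "translation": [0, 0, 0], "twist": [0, 0, 0]}, {"grip": 30, "translation": [0, 0, 0], "twist": [0, 0, 0]}, {"grip": 20, "translation": [0, 0, 0], "twist": [0, 0, 0]}, {"grip": 10, "translation": [0, 0, 0], "twist": [0, 0, 0]}, {"grip": 10, "translation": [0, 0, 0], "twist": [0, 0, 0]}, {"grip": 10, "translation": [0, 0, 0], "twist": [0, 0, 0]}]' --newtons 50

```text
time: 3.48
ee_pos: [456.2, 375.8, 47.6]
tool_rot: [0.215, 0.977, 0.0, 0.0]
ft_force: [0.6, 0.8, 0.3]
width: 0.325
finger_force: 50.0
```

```bash
python3 -c "
from h import *
go([456,375.5,47],R.from_quat([.2152,.97657,0,0]))"
```

```text
t 3.475 tcp [456.229 375.753  47.608] F [0.63  0.792 0.328] ff 50.00006524147466 w 28.556771055336444
shift units [ 0.005 -0.016  0.03 ] norm rows 0.030393032537951198
twist units [ 0.001  0.001 -0.   ]
```

Call:
play_rows --increments '[{"grip": 10, "translation": [0, 0, -0.5], "twist": [0, 0, 0]}, {"grip": 10, "translation": [0, 0, -1], "twist": [0, 0, 0]}, {"grip": 10, "translation": [0, 0, -1], "twist": [0, 0, 0]}, {"grip": 10, "translation": [0, 0, -1], "twist": [0, 0, 0]}, {"grip": 10, "translation": [0, 0, -1], "twist": [0, 0, 0]}, {"grip": 10, "translation": [0, 0, -1], "twist": [0, 0, 0]}, {"grip": 10, "translation": [0, 0, -1], "twist": [0, 0, 0]}, {"grip": 10, "translation": [0, 0, 0], "twist": [0, 0, 0]}, {"grip": 10, "translation": [0, 0, 0], "twist": [0, 0, 0]}]'

```text
time: 4.6
ee_pos: [456.0, 375.5, 176.8]
tool_rot: [0.215, 0.977, -0.0, -0.0]
ft_force: [-0.1, -0.1, -3.9]
width: 0.32
finger_force: 50.0
```

```bash
cat >> h.py <<'E'
O=np.array([528.2,172.,48.]); yaw=np.radians(49.6)
n=np.array([np.sin(np.radians(25))*np.cos(yaw),np.sin(np.radians(25))*np.sin(yaw),np.cos(np.radians(25))])
Q=R.from_rotvec(np.radians(25)*np.array([-np.sin(yaw),np.cos(yaw),0]))*R.from_quat([.2152,.97657,0,0])
M=41.6
def stage(d): return O+n*(d+M)
E
python3 -c "
from h import *
go(stage(60),Q); print(stage(60)); s=manip.sense();print(R.from_quat(s['tool_rot']).as_matrix(),Q.apply([0,0,-1]),n,s['joint_pos'])"
```

```text
t 4.6 tcp [456.024 375.546 176.782] F [-0.124 -0.123 -3.93 ] ff 49.99944015755318 w 28.182845728869214
shift units [-8.129 -5.647  1.837] norm rows 8.128585760996826
twist units [2.403 0.667 0.   ]
[556.029 204.699 140.081]
[[-0.907  0.42  -0.001]
 [ 0.42   0.907 -0.001]
 [ 0.    -0.001 -1.   ]] [0.274 0.322 0.906] [0.274 0.322 0.906] [ 0.631  0.064  1.287 -0.     1.792 -0.506]
```

Call:
play_rows --increments '[{"grip": 10, "translation": [-1, -0.7, 0], "twist": [0, 0, 0]}, {"grip": 10, "translation": [-1, -0.7, 0], "twist": [0, 0, 0]}, {"grip": 10, "translation": [-1, -0.7, 0], "twist": [0, 0, 0]}, {"grip": 10, "translation": [-1, -0.7, 0], "twist": [0, 0, 0]}, {"grip": 10, "translation": [-1, -0.7, 0], "twist": [0, 0, 0]}, {"grip": 10, "translation": [-1, -0.7, 0], "twist": [0, 0, 0]}, {"grip": 10, "translation": [-1, -0.7, 0], "twist": [0, 0, 0]}, {"grip": 10, "translation": [-1, -0.7, 0], "twist": [0, 0, 0]}, {"grip": 10, "translation": [0, 0, 0], "twist": [0.8, 0.22, 0]}, {"grip": 10, "translation": [0, 0, 0], "twist": [0.8, 0.22, 0]}, {"grip": 10, "translation": [0, 0, 0], "twist": [0.8, 0.22, 0]}, {"grip": 10, "translation": [0, 0, 0], "twist": [0, 0, 0]}]'

```text
time: 6.1
ee_pos: [554.1, 208.0, 170.0]
tool_rot: [0.208, 0.953, -0.194, -0.105]
ft_force: [-0.3, 0.5, -2.7]
width: 0.321
finger_force: 50.0
```

```bash
python3 -c "
from h import *
go(stage(55),Q); print(manip.sense()['joint_pos'])"
```

```text
t 6.1 tcp [554.065 207.993 169.988] F [-0.282  0.527 -2.734] ff 49.99950552068185 w 28.287021602391235
shift units [-0.339  0.516  1.626] norm rows 1.6263678219290139
twist units [-0.039 -0.027  0.023]
[ 0.419  0.48   0.875 -0.225  2.181 -0.814]
```

Call:
play_rows --increments '[{"grip": 10, "translation": [-0.17, 0.26, 0.8], "twist": [-0.03, -0.02, 0.02]}, {"grip": 10, "translation": [-0.17, 0.26, 0.8], "twist": [0, 0, 0]}, {"grip": 10, "translation": [0, 0, 0], "twist": [0, 0, 0]}, {"grip": 10, "translation": [0, 0, 0], "twist": [0, 0, 0]}]'

```text
time: 6.6
ee_pos: [555.4, 202.0, 144.7]
tool_rot: [0.212, 0.954, -0.188, -0.097]
ft_force: [-0.8, 0.2, -2.5]
width: 0.323
finger_force: 50.0
```

```bash
python3 - <<'E'
from h import *
go(stage(55),Q)
L=[]
for k,b in(('top',(255,160,315,205)),('side',(275,180,335,255))):
    im,d,c=snap(k); x0,y0,x1,y1=b; L.append(cv2.resize(im[y0:y1,x0:x1],(390,int(390*(y1-y0)/(x1-x0))),interpolation=cv2.INTER_CUBIC))
    np.savez(f'{k}1.npz',im=im)
    T=np.linalg.inv(np.array(c['cam_to_world'])); pr=lambda p:(lambda q:np.array([q[0]/q[2]*c['fx']+c['cx'],q[1]/q[2]*c['fy']+c['cy']]))((T@np.append(p,1))[:3])
    for nm,p in(('mouth',O+n*55),('tip',O+n*37),('org',O),('captop',O+n*153)): print(k,nm,pr(p), 'crop',(pr(p)-[x0,y0]+.5)*6.5)
h=max(i.shape[0] for i in L); cv2.imwrite('pics/c.png',np.hstack([np.pad(i,((0,h-i.shape[0]),(0,0),(0,0))) for i in L])[...,::-1])
E
```

```text
t 6.6 tcp [555.433 201.991 144.667] F [-0.833  0.152 -2.463] ff 49.999529059859924 w 28.41984298567576
shift units [0.01  0.214 0.408] norm rows 0.4078090198638876
twist units [ 0.047  0.035 -0.025]
top mouth [272.934 178.213] crop [119.823 121.632]
top tip [275.677 180.426] crop [137.651 136.019]
top org [281.114 184.813] crop [172.989 164.537]
top captop [256.752 165.153] crop [14.638 36.747]
side mouth [297.991 222.864] crop [152.689 281.868]
side tip [300.639 228.589] crop [169.903 319.079]
side org [305.839 239.83 ] crop [203.705 392.147]
side captop [282.018 188.337] crop [48.867 57.441]
```

View pics/c.png

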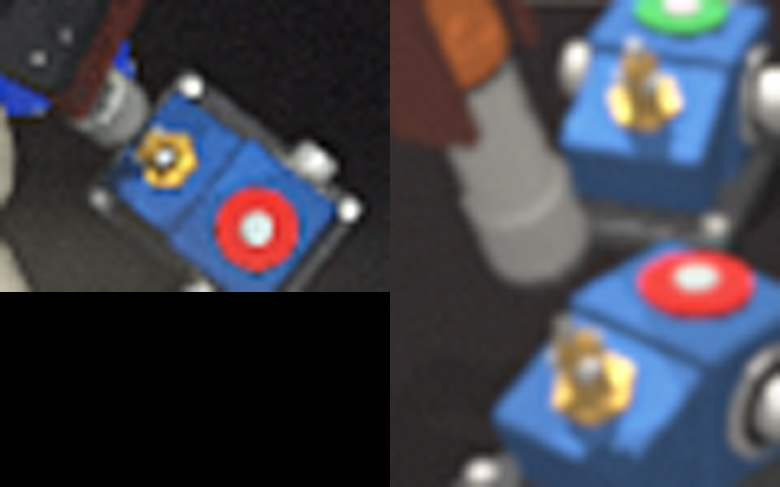

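The top crop shows the gripper with the gun's grey coupler just off the nipple, with the nipple tip not yet under the mouth. In the side crop the mouth's lower edge is at about (540,275), above and left of the nipple tip at (562,325). The gun's tilt looks slightly steeper than predicted, so I'll correct the pose residue and check again.

Call:
play_rows --increments '[{"grip": 10, "translation": [0, 0.21, 0.2], "twist": [0.05, 0.035, -0.025]}, {"grip": 10, "translation": [0, 0, 0], "twist": [0, 0, 0]}, {"grip": 10, "translation": [0, 0, 0], "twist": [0, 0, 0]}]'

```text
time: 7.08
ee_pos: [556.0, 204.6, 137.9]
tool_rot: [0.21, 0.953, -0.192, -0.102]
ft_force: [1.3, -0.2, -2.1]
width: 0.32
finger_force: 50.0
```

```bash
python3 - <<'E'
from h import *
go(stage(55),Q)
s=manip.sense(); r=R.from_quat(s['tool_rot']); z=r.apply([0,0,1]); m=s['ee_pos']+z*M
print('mouth',m,'rel nipple axis dist',(m-O)@n,'lateral',(m-O)-n*((m-O)@n),'ang',np.degrees(np.arccos(-z@n)))
im,d,c=snap('side'); P=cloud(d,c); np.savez('side2.npz',im=im,P=P)
T=np.linalg.inv(np.array(c['cam_to_world'])); pr=lambda p:(lambda q:np.array([q[0]/q[2]*c['fx']+c['cx'],q[1]/q[2]*c['fy']+c['cy']]))((T@np.append(p,1))[:3])
x0,y0=275,175; S=7
big=cv2.resize(im[y0:y0+85,x0:x0+75],None,fx=S,fy=S,interpolation=cv2.INTER_CUBIC).copy()
tp=lambda p:tuple(int(v) for v in ((pr(p)-[x0,y0]+.5)*S))
cv2.line(big,tp(m),tp(m-z*98),(255,0,255),1); cv2.circle(big,tp(m),3,(255,0,255),-1)
cv2.line(big,tp(O),tp(O+n*37),(0,255,0),1)
im,d,c=snap('top'); T=np.linalg.inv(np.array(c['cam_to_world']));x0,y0=255,150
b2=cv2.resize(im[y0:y0+60,x0:x0+35],None,fx=S,fy=S,interpolation=cv2.INTER_CUBIC).copy()
cv2.line(b2,tp(m),tp(m-z*98),(255,0,255),1); cv2.circle(b2,tp(m),3,(255,0,255),-1)
cv2.line(b2,tp(O),tp(O+n*37),(0,255,0),1)
b2=np.pad(b2,((0,big.shape[0]-b2.shape[0]),(0,0),(0,0)))
cv2.imwrite('pics/d.png',np.hstack([big,b2])[...,::-1])
E
```

```text
t 7.075 tcp [555.965 204.639 137.87 ] F [ 1.262 -0.241 -2.067] ff 49.999448502785526 w 28.165340765550706
shift units [ 0.011 -0.041  0.148] norm rows 0.14808858204723457
twist units [-0.014 -0.007  0.005]
mouth [544.489 191.186 100.215] rel nipple axis dist 57.95964382340981 lateral [ 0.414  0.533 -0.314] ang 0.1564531924182725
```

View pics/d.png

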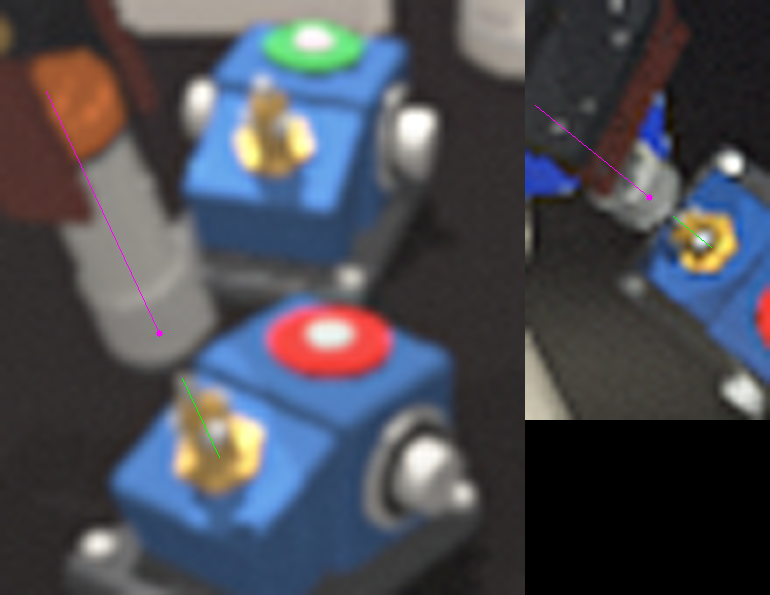

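In the side view the drawn gun axis and mouth (159,333) sit in the middle of the coupler. The nipple axis ends on the tip at (182,378), so the two are aligned to within about 1 mm. I'll advance along the axis.

Call:
play_rows --increments '[{"grip": 10, "translation": [0.01, -0.04, 0.5], "twist": [-0.014, -0.007, 0]}, {"grip": 10, "translation": [0, 0, 0.5], "twist": [0, 0, 0]}, {"grip": 10, "translation": [0, 0, 0.5], "twist": [0, 0, 0]}, {"grip": 10, "translation": [0, 0, 0], "twist": [0, 0, 0]}, {"grip": 10, "translation": [0, 0, 0], "twist": [0, 0, 0]}]' --newtons 60

```text
time: 7.8
ee_pos: [547.3, 194.3, 111.6]
tool_rot: [0.21, 0.954, -0.191, -0.101]
ft_force: [-0.3, -0.1, -1.6]
width: 0.321
finger_force: 60.0
```

```bash
cat > st.py <<'E'
from h import *
s=manip.sense(); r=R.from_quat(s['tool_rot']); z=r.apply([0,0,1]); m=s['ee_pos']+z*M
print('dist',(m-O)@n,'lateral tool',r.inv().apply((m-O)-n*((m-O)@n)),'ang',np.degrees(np.arccos(-z@n)),'F tool',r.inv().apply(s['ft_force']-[0,0,-2.2]),'tq',s['torque'],'t',s['time'])
go(stage(20),Q)
E
python3 st.py
```

```text
dist 28.400548732401948 lateral tool [-0.048 -0.285 -0.   ] ang 0.039883091021298084 F tool [ 0.331 -0.418 -0.396] tq [ 0.278 -0.275  0.029] t 7.8
t 7.8 tcp [547.29  194.257 111.564] F [-0.338 -0.078 -1.633] ff 59.9993555014953 w 28.235254735417797
shift units [0.002 0.015 0.42 ] norm rows 0.4200347782901961
twist units [0.003 0.002 0.003]
```

Call:
play_rows --increments '[{"grip": 10, "translation": [0, 0, 0.2], "twist": [0, 0, 0]}, {"grip": 10, "translation": [0, 0, 0.2], "twist": [0, 0, 0]}, {"grip": 10, "translation": [0, 0, 0.15], "twist": [0, 0, 0]}, {"grip": 10, "translation": [0, 0, 0], "twist": [0, 0, 0]}]'

```text
time: 8.3
ee_pos: [544.6, 191.2, 101.7]
tool_rot: [0.21, 0.954, -0.19, -0.101]
ft_force: [0.4, 2.8, 0.5]
width: 0.316
finger_force: 60.0
```

```bash
python3 st.py
```

```text
dist 17.68911539805201 lateral tool [-0.101  0.26   0.001] ang 0.12587529631720693 F tool [ 1.176  1.409 -3.488] tq [ 0.756 -0.525 -0.069] t 8.3
t 8.3 tcp [544.554 191.208 101.654] F [0.41  2.817 0.525] ff 60.000486190547235 w 27.777120529581193
shift units [ 0.003 -0.009 -0.116] norm rows 0.1155691818334444
twist units [0.011 0.006 0.005]
```

Contact with the snap balls begins, with low side force. Pushing on.

Call:
play_rows --increments '[{"grip": 10, "translation": [0, 0, 0.2], "twist": [0, 0, 0]}, {"grip": 10, "translation": [0, 0, 0.2], "twist": [0, 0, 0]}, {"grip": 10, "translation": [0, 0, 0.1], "twist": [0, 0, 0]}, {"grip": 10, "translation": [0, 0, 0], "twist": [0, 0, 0]}]'

```text
time: 8.8
ee_pos: [541.8, 187.7, 92.9]
tool_rot: [0.21, 0.954, -0.191, -0.101]
ft_force: [2.6, 3.8, 4.8]
width: 0.322
finger_force: 60.0
```

```bash
python3 st.py
```

```text
dist 7.83613859561839 lateral tool [-0.17 -0.19 -0.  ] ang 0.09347431214540276 F tool [ 0.099  1.327 -8.245] tq [ 0.488 -0.352  0.005] t 8.8
t 8.8 tcp [541.767 187.651  92.889] F [2.638 3.805 4.75 ] ff 60.001893157223094 w 28.30167416349796
shift units [ 0.006  0.013 -0.608] norm rows 0.6081861160483775
twist units [0.007 0.006 0.002]
```

Call:
play_rows --increments '[{"grip": 10, "translation": [0, 0, 0.1], "twist": [0, 0, 0]}, {"grip": 10, "translation": [0, 0, 0.1], "twist": [0, 0, 0]}, {"grip": 10, "translation": [0, 0, 0.1], "twist": [0, 0, 0]}, {"grip": 10, "translation": [0, 0, 0], "twist": [0, 0, 0]}]'

```text
time: 9.3
ee_pos: [541.1, 186.4, 89.8]
tool_rot: [0.21, 0.954, -0.189, -0.099]
ft_force: [4.4, 5.4, 12.2]
width: 0.323
finger_force: 60.0
```

```bash
python3 st.py
```

```text
dist 4.431523152030341 lateral tool [-0.614 -0.02   0.002] ang 0.3390864596921754 F tool [  0.026   0.33  -15.943] tq [ 0.444 -0.303 -0.046] t 9.3
t 9.3 tcp [541.137 186.443  89.751] F [ 4.382  5.387 12.154] ff 60.00428854531492 w 28.393140879674338
shift units [ 0.02   0.014 -0.778] norm rows 0.7784881934651161
twist units [ 0.026  0.022 -0.001]
```

Call:
play_rows --increments '[{"grip": 10, "translation": [0, 0, 0.1], "twist": [0, 0, 0]}, {"grip": 10, "translation": [0, 0, 0], "twist": [0, 0, 0]}, {"grip": 10, "translation": [0, 0, 0], "twist": [0, 0, 0]}, {"grip": 10, "translation": [0, 0, 0], "twist": [0, 0, 0]}]'

```text
time: 9.8
ee_pos: [541.3, 186.3, 89.6]
tool_rot: [0.21, 0.954, -0.189, -0.098]
ft_force: [5.6, 7.3, 18.5]
width: 0.322
finger_force: 60.0
```

```bash
python3 st.py
```

```text
dist 4.282050316267514 lateral tool [-0.913  0.048  0.006] ang 0.5085258770820908 F tool [  0.469  -0.142 -22.673] tq [ 0.378 -0.102 -0.061] t 9.8
t 9.8 tcp [541.279 186.281  89.599] F [ 5.566  7.316 18.531] ff 60.00645885906124 w 28.301268242147923
shift units [ 0.029  0.017 -0.786] norm rows 0.7860696517700506
twist units [ 0.038  0.034 -0.002]
```

Call:
play_rows --increments '[{"grip": 10, "translation": [0, 0, 0], "twist": [0, 0, 0]}, {"grip": 10, "translation": [0, 0, 0], "twist": [0, 0, 0]}, {"grip": 10, "translation": [0, 0, 0], "twist": [0, 0, 0]}, {"grip": 10, "translation": [0, 0, 0], "twist": [0, 0, 0]}, {"grip": 10, "translation": [0, 0, 0], "twist": [0, 0, 0]}, {"grip": 10, "translation": [0, 0, 0], "twist": [0, 0, 0]}]'

```text
time: 10.55
ee_pos: [541.3, 186.3, 89.6]
tool_rot: [0.21, 0.954, -0.189, -0.098]
ft_force: [5.2, 7.3, 18.7]
width: 0.32
finger_force: 60.0
```

```bash
python3 st.py; python3 -c "
from station import manip; print(manip.close_job())"
```

```text
dist 4.269822339297596 lateral tool [-0.913  0.058  0.006] ang 0.5075775849385805 F tool [  0.833  -0.318 -22.739] tq [ 0.409 -0.067 -0.099] t 10.55
t 10.55 tcp [541.28  186.287  89.584] F [ 5.195  7.349 18.702] ff 60.006481333693955 w 28.173344286200567
shift units [ 0.029  0.016 -0.787] norm rows 0.7866848187028086
twist units [ 0.038  0.034 -0.003]
the job is handed in; nothing more can be done
None
```

I handed the job in at 10.6 s with the gun on the red-tagged bearing's nipple, still gripped at 60 N and pressed against the hard stop with about 23 N; the hand-in returned no verdict, so I don't know how it was judged.

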